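Re-tension the quick-release clamp of a walking-frame leg

ROBOT

A 7-joint arm with a two-finger parallel gripper is mounted at the origin on the work surface. World frame = base frame: x ahead of the robot, y to its left, z up, the work surface at z = 0. Lengths are in m, angles in rad, forces in N, time in s.
With the tool pointing down it reaches from about 0.425 to 0.875 m from the base axis. Payload 9.9 kg.
Tool frame: the origin (TCP) lies at the very end of the fingers, on their centre line; the grasp point (between the pads) lies grasp_offset behind it (grasp_offset is the distance from the TCP to the grasp point, in m); z points along the fingers, y is the direction in which the jaws open and shut (so a half turn about z gives the same grasp; the last joint's range is limited). The gripper opens to 85 mm and grips with 20 to 120 N. Pads are 22 mm wide; open, the fingers measure 114 mm over their backs; the gripper's body (76 mm by 85 mm) begins 54 mm behind the grasp point. The pads swing forward as they close: fully open they stand 13 mm farther back than shut.
Start: joints at [1.077, 0.576, 0.025, 1.437, -0.015, 1.129, -0.057], TCP at [0.269, -0.619, 0.231] pointing down, gripper open.
Joint ranges: [-2.76, 2.76], [-0.34, 2.15], [-1.52, 1.57], [0.19, 2.46], [-1.09, 4.23], [0.17, 1.99], [-2.82, 2.82]. Speed limits (rad/s): [2.22, 2.22, 3.01, 3.01, 3.14, 3.14, 3.14].

INTERFACE

Orientations are given as a unit quaternion [x, y, z, w].
In Python, from station import get_state, read_camera, job_done, grasp_offset gives the robot as it stands.
- The arm moves only by the tool jog_arm, never from a script. Its argument "moves" is a list of rows, each an object of numbers: "wx", "wy", "wz": the turn, a rotation vector about the tool's x, y, z in rad; "tx", "ty", "tz": the shift along the tool's x, y, z in m; "gripper": the opening, from -1 (shut) to 1 (fully open). A call has 1 to 5 rows; each row shifts and turns the commanded pose from where the row before left it, along the tool's axes as they then stand; what a row does not reach is not made up. A row lasts 1/8 s, in which the tool goes at most 62.5 mm and 10.7 degrees, less where a joint would pass 70% of its speed; a pose out of reach is approached as far as the arm can. A call with a gripper value outside its range is refused whole. The fingers move at their own pace and stop on an object; "grip_force" is the grip in N (left out, the last holds). Time passes only in rows, so rows that do not move let the fingers close. It gives the time, the measured TCP pose, the force and the opening at its end, in the units of the state.
- get_state(): the state, without advancing time (a new reading comes with each control period).
- read_camera(name): name is "scene" or "top" or "wrist"; returns a dict with "image" (384x512x3 uint8, red, green, blue), "fx", "fy", "cx", "cy" (pixels), "k1" (the pictures are not rectified: a ray, as slopes to the right and down, at radius r is drawn at 1 + k1 r^2 times it, then the intrinsics apply), "R" (3x3) and "t" (3): a world point X has camera coordinates R X + t; the wrist camera has in their place "hand_eye" (4x4, takes a point from camera to tool coordinates, whose origin is the TCP and whose axes are the flange's). Camera axes: x right, y down, z forward; pixel columns grow to the right and rows downward; lengths in m; the calibration is good to about 2 mm. A picture is of the moment at which its call begins: read the wrist's pose just before it. There is no depth.
- job_done(): hands the job in, once; it reports no verdict.
The state is a dict: "t": time; "joint_positions": joint angles; "joint_velocities": joint speeds; "tau": joint torques, N m; "ee_pos": TCP position; "tcp_rot": TCP orientation; "wrist_force": force on the tool from outside, world axes, zero at the start; "torque": the same for the moment, N m; "width": opening from 0.0 (shut) to 1.0 (fully open).
Only numpy, scipy, OpenCV 4.12 (cv2) and the standard library are available. Lean on these libraries where they do the work, as an engineer would, in place of code of your own. Each camera call takes 0.05 s, during which the arm holds its last target. There are 200 camera calls.

TASK

The quick-release clamp on the walking-frame leg is too slack. Flip its cam lever fully open, then, with the lever open, turn the wing nut clockwise (less than half a turn) until its wings lie along the leg's tube, then flip the lever fully closed and let go. Take hold of the plastic nut gently, without a hard squeeze, and leave the cup, scissors and tape roll where they are.

Things in the scene. Friction and masses are not known exactly. Their poses are not given: they have to be found in the camera images.
- leg: Fixed: aluminium walking-frame leg, a level tube 26 to 32 mm thick, 510 mm long, along this frame's y, in a plywood cradle (uprights at y = +-130 mm, to z = 119 mm). Origin on the table right under the lever's pivot; z up; x level, from the tube to the lever side, away from the robot. Yaw up to 0.4 rad. Tube axis at x = -46, z = 108 mm; grey collar 44 mm wide at its middle (y = 0).
- lever_pivot (a point): The cam lever's hinge point, 90 mm straight above leg's origin, axes as leg; the hinge axis is y. It is the lower end of the clamp's steel skewer, which lies in leg's x-z plane and rises from here leaning 28 degrees from vertical towards -x (towards the robot); the nut is on its upper end.
- lever_grip (a point): Middle of the lever's wide end, 102 mm from the pivot. The lever is aluminium, 130 mm long from the pivot; its last 56 mm are 24 mm wide (along y) and 12 mm thick. Axes turn with the lever: x along it away from the pivot, y the hinge axis, z out of its upper face.
- lever (a joint): Cam lever angle, rad. 0 = closed (stop): it points away from the tube (+x of leg), 28 degrees above level, square to the skewer. Grows as it swings down about leg's +y; 0.95 = fully open (stop): 26 degrees below level, tip 25 mm above the table. Starts at 0 to 0.06. Friction (2 to 3 N at the grip) holds it where it is left; no spring.
- nut_grip (a point): Centre of the black plastic wing nut's grip, on its turning axis, 99 mm up the skewer from the pivot, (-46, 0, 177 mm) in leg. A bar (both wings) 62 mm long, 14 mm thick, 27 mm high on a 19 mm round neck; this point is 11 mm below the bar's top; beside the bar 35 mm are free below it. Axes turn with the nut: z up along the skewer, 28 degrees from vertical, y along the wings.
- nut (a joint): Nut angle, rad; grows clockwise seen from above, looking at the nut along its axis. 0 = wings along the tube. Starts between -1.3 and -0.7, can turn from -1.7 to +0.6, light friction (0.07 N m), stays where it is left. The plastic may crack: grip it with no more than about 40 N.
- cup: Bystander: white cup, 76 mm across the rim, 85 mm high; origin at the centre of its underside.
- scissors: Bystander: scissors with green handles lying flat, about 165 mm long; origin on the table at the rivet.
- tape: Bystander: brown roll of tape lying flat, 90 mm across, 25 mm high; origin at the centre of its underside.

How it is judged:
By the outcome, as a careful person would: the job done as asked, in the order asked, and still so for the second after the job is handed in, with the robot touching nothing.
It also fails if it takes over 72 s, if anything falls off the work surface, if the arm or the gripper's body presses on something with over 40 N, if the wrist force passes 120 N, or if a joint passes its speed limit or range.

## Working session

There is one attempt and no reset: what is moved stays moved. The work goes in short steps, Python scripts to look and compute and a tool call to move; the robot and the scene stay as the last step left them, time stands still between calls to the robot, and variables do not carry over. Pictures are saved under pics/ and viewed, about 8 in all and at most 12, crops included, and the job is handed in when it is done.

Besides the shell and the picture viewer there is one more tool, called as name(argument=value, ...), one argument or row to a line, values as JSON. jog_arm: Moves the arm, as the interface text tells. Its arguments: {"type":"object","properties":{"moves":{"type":"array","items":{"type":"object","properties":{"wx":{"type":"number"},"wy":{"type":"number"},"wz":{"type":"number"},"tx":{"type":"number"},"ty":{"type":"number"},"tz":{"type":"number"},"gripper":{"type":"number"}}}},"grip_force":{"type":"number"}},"required":["moves"]}

```bash
mkdir -p pics; ls
python3 - <<'E'
from station import *
import cv2,numpy as np
print(get_state(),grasp_offset if not callable(grasp_offset) else grasp_offset())
for n in ("scene","top"):
    c=read_camera(n); cv2.imwrite(f"pics/{n}0.png",c["image"][:,:,::-1]); print(n,{k:(np.round(v,4).tolist()) for k,v in c.items() if k!="image"})
a=cv2.imread("pics/scene0.png");b=cv2.imread("pics/top0.png")
cv2.imwrite("pics/top0b.png",cv2.resize(b,(768,576)));cv2.imwrite("pics/scene0b.png",cv2.resize(a,(768,576)))
E
```

```text
pics
{'t': 0.0, 'joint_positions': array([ 1.07719678,  0.57652633,  0.02482623,  1.43795406, -0.01500102,
        1.12899877, -0.05653496]), 'joint_velocities': array([-7.28653875e-04,  2.99216934e-04,  1.33894354e-06,  6.35816487e-05,
       -2.07563683e-05,  8.77949607e-04,  3.78030156e-05]), 'tau': array([ 4.44549896e-04, -7.65746427e+01,  2.25104101e+00, -2.85962838e+01,
        1.54442294e-02,  1.27834230e-02,  3.70288888e-05]), 'ee_pos': array([ 0.26876036, -0.61866656,  0.2304299 ]), 'tcp_rot': array([ 9.79079700e-01,  2.03475345e-01, -2.11534157e-04, -8.24420682e-04]), 'wrist_force': array([ 0.83478583, -0.27458502, -0.04967089]), 'torque': array([-0.00190736, -0.00602443, -0.00674416]), 'width': 0.9986489930518357} 0.0187
scene {'fx': 435.7509, 'fy': 435.7509, 'cx': 255.9118, 'cy': 189.2977, 'k1': -0.1386, 'R': [[-0.3224, 0.9465, -0.0149], [0.7743, 0.2547, -0.5793], [-0.5445, -0.1983, -0.815]], 't': [0.2229, -0.4501, 1.3619]}
top {'fx': 453.9018, 'fy': 453.9018, 'cx': 251.8127, 'cy': 195.7283, 'k1': 0.0091, 'R': [[-0.0272, -0.9996, 0.0039], [-0.9942, 0.0266, -0.1046], [0.1044, -0.0067, -0.9945]], 't': [0.0241, 0.6548, 1.1941]}
```

View pics/top0b.png

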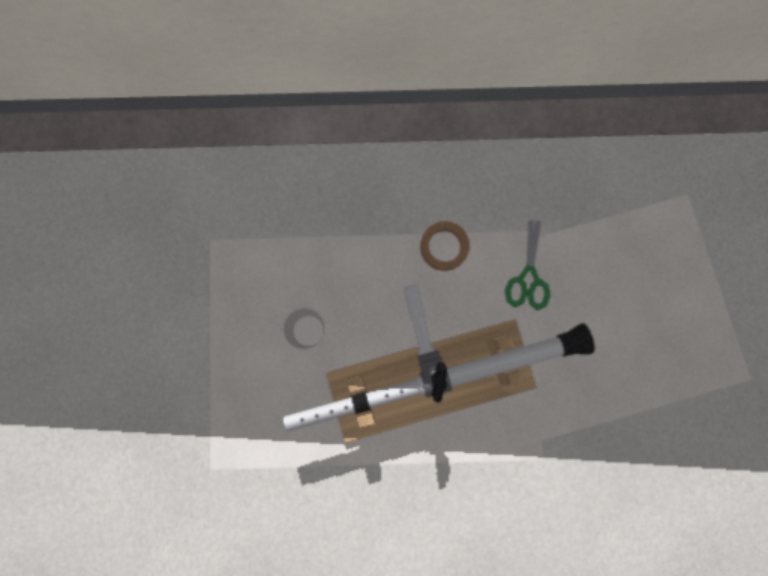

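View pics/scene0b.png

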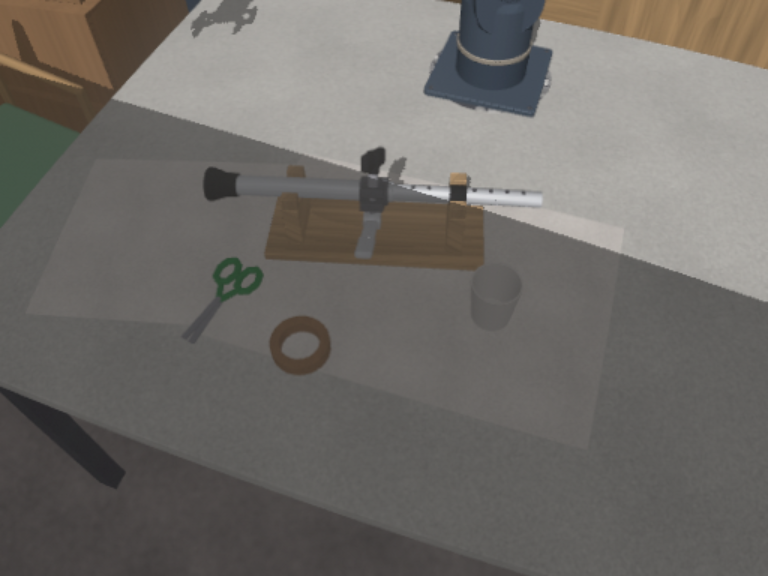

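The top view shows the tube from (290,422) to (587,338), the nut at about (439,380) and the lever tip at (412,287), in 1.5x pixels. The cup is at (305,328), the tape at (445,246), and the scissors at (528,285). The scene view agrees: the lever is up and closed, and the nut wings lie across the tube.

```bash
cat > h.py <<'E'
import numpy as np,cv2
from scipy.spatial.transform import Rotation as Ro
from station import *
def und(c,uv):
    xd=np.array([(uv[0]-c["cx"])/c["fx"],(uv[1]-c["cy"])/c["fy"]]);x=xd.copy()
    for _ in range(20): x=xd/(1+c["k1"]*(x@x))
    return np.r_[x,1]
def ext(c,s=None):
    if "R" in c: return np.array(c["R"]),np.array(c["t"])
    T=np.eye(4);T[:3,:3]=Ro.from_quat(s["tcp_rot"]).as_matrix();T[:3,3]=s["ee_pos"]
    M=np.linalg.inv(T@c["hand_eye"]);return M[:3,:3],M[:3,3]
def ray(c,uv,s=None):
    R,t=ext(c,s);d=R.T@und(c,uv);return -R.T@t,d/np.linalg.norm(d)
def onz(c,uv,z,s=None):
    o,d=ray(c,uv,s);return o+d*(z-o[2])/d[2]
def proj(c,X,s=None):
    R,t=ext(c,s);p=R@X+t;x=p[:2]/p[2];x=x*(1+c["k1"]*(x@x));return np.array([c["cx"]+c["fx"]*x[0],c["cy"]+c["fy"]*x[1]])
def tri(rs):
    A=sum(np.eye(3)-np.outer(d,d) for o,d in rs);b=sum((np.eye(3)-np.outer(d,d))@o for o,d in rs);return np.linalg.solve(A,b)
E
python3 - <<'E'
from h import *
c=read_camera("top");s=read_camera("scene")
P=lambda u,v,z:onz(c,(u/1.5,v/1.5),z)
a=P(290,422,.108);b=P(587,338,.108);e=a-b;print("tube",a,b,np.linalg.norm(e),"yaw",np.arctan2(-e[0],e[1]), "mid",(a+b)/2)
print("nut top z.18",P(439,380,.18)); print("levertip",P(412,287,.15))
print("tri nut",tri([ray(c,(439/1.5,381/1.5)),ray(s,(373/1.5,161/1.5))]))
print("tri collar",tri([ray(c,(428/1.5,370/1.5)),ray(s,(373/1.5,192/1.5))]))
print("cup",P(305,328,.085),"tape",P(445,246,.02),"sc",P(528,270,0))
def crop(im,x,y,w,h,n): cv2.imwrite(n,cv2.resize(im[y:y+h,x:x+w,::-1],None,fx=7,fy=7,interpolation=cv2.INTER_CUBIC))
crop(c["image"],250,180,80,85,"pics/c1.png")
E
```

```text
tube [0.43704848 0.15837875 0.108     ] [ 0.56290101 -0.34341417  0.108     ] 0.5173345110921492 yaw 0.24573684160105605 mid [ 0.49997475 -0.09251771  0.108     ]
nut top z.18 [ 0.50116857 -0.08496349  0.18      ]
levertip [ 0.65243661 -0.04912612  0.15      ]
tri nut [ 0.49854688 -0.08313859  0.16942822]
tri collar [ 0.51703287 -0.07372893  0.12369541]
cup [0.59380739 0.13336132 0.085     ] tape [ 0.74142701 -0.1197715   0.02      ] sc [ 0.69552918 -0.27479885  0.        ]
```

```bash
cat >> h.py <<'E'
O=np.array([0.544,-0.075,0.]);YAW=0.2457
import json,os
if os.path.exists("leg.json"): q=json.load(open("leg.json"));O=np.array(q["O"]);YAW=q["YAW"]
RL=Ro.from_euler("z",YAW).as_matrix()
def L(x,y,z): return O+RL@np.array([x,y,z])
def RT(b,spin=0): # tool z leaning b outwards(+leg x), tool y=-leg y, spin about own z
    x=[np.cos(b),0,np.sin(b)];y=[0,-1,0];z=[np.sin(b),0,-np.cos(b)]
    return RL@np.array([x,y,z]).T@Ro.from_euler("z",spin).as_matrix()
def state(s=None):
    s=s or get_state();return s["ee_pos"],Ro.from_quat(s["tcp_rot"]).as_matrix()
def go(p,R,s=None):
    p0,R0=state(s);print("t total (tool ax)",np.round(R0.T@(p-p0),4),"t if turned first",np.round(R.T@(p-p0),4),"w",np.round(Ro.from_matrix(R0.T@R).as_rotvec(),4))
def show(s=None):
    s=s or get_state();p,R=state(s);f=RL.T@(p-O);g=RL.T@(p-grasp_offset*R[:,2]*0+R[:,2]*-grasp_offset-O);print("t",s["t"],"tcp leg",np.round(f,4),"grasp leg",np.round(g,4),"z leg",np.round(RL.T@R[:,2],3),"y leg",np.round(RL.T@R[:,1],3),"F",np.round(s["wrist_force"],1),"w",round(s["width"],3))
E
python3 -c "
from h import *
b=np.radians(28)
go(L(.05,0,.27),RT(b))"
```

```text
t total (tool ax) [ 0.5184 -0.3811 -0.0389] t if turned first [ 0.415  -0.4606  0.1762] w [-0.0411  0.4877  0.1606]
```

jog_arm(
  moves=[
    {"tx": 0.0346,"ty": -0.0254,"tz": -0.0026,"gripper": 0.5},
    {"tx": 0.0346,"ty": -0.0254,"tz": -0.0026},
    {"tx": 0.0346,"ty": -0.0254,"tz": -0.0026},
    {"tx": 0.0346,"ty": -0.0254,"tz": -0.0026},
    {"tx": 0.0346,"ty": -0.0254,"tz": -0.0026},
  ],
)

```text
validation failed for argument at $.mo...
```

jog_arm(
  moves=[
    {"tx": 0.0346,"ty": -0.0254,"tz": -0.0026},
    {"tx": 0.0346,"ty": -0.0254,"tz": -0.0026},
    {"tx": 0.0346,"ty": -0.0254,"tz": -0.0026},
    {"tx": 0.0346,"ty": -0.0254,"tz": -0.0026},
    {"tx": 0.0346,"ty": -0.0254,"tz": -0.0026},
  ],
)

```text
validation failed for argument at $.mo...
```

jog_arm(
  moves=[
    {"tx": 0.0346,"ty": -0.0254,"tz": -0.0026},
    {"tx": 0.0346,"ty": -0.0254,"tz": -0.0026},
    {"tx": 0.0346,"ty": -0.0254,"tz": -0.0026},
    {"tx": 0.0346,"ty": -0.0254,"tz": -0.0026},
    {"tx": 0.0346,"ty": -0.0254,"tz": -0.0026},
  ],
)

```text
validation failed for argument at $.mo...
```

jog_arm(
  moves=[
    {"wx": -0.01,"wy": 0.122,"wz": 0.04},
    {"wx": -0.01,"wy": 0.122,"wz": 0.04},
    {"wx": -0.01,"wy": 0.122,"wz": 0.04},
    {"wx": -0.01,"wy": 0.122,"wz": 0.04},
    {},
  ],
)

```text
validation failed for argument at $.mo...
```

Run:
```python
from h import *
s=get_state();c=read_camera("wrist");show(s)
im=c["image"][:,:,::-1].copy();cv2.imwrite("pics/w1raw.png",im)
np.save("w1.npy",dict(c=c,s=s),allow_pickle=True)
b=np.radians(28);cb,sb=np.cos(b),np.sin(b)
for n,X in dict(piv=L(0,0,.09),grip=L(.102*cb,0,.09+.102*sb),tip=L(.13*cb,0,.09+.13*sb),nut=L(-.046,0,.177)).items(): print(n,proj(c,X,s)*1.5)
cv2.imwrite("pics/w1.png",cv2.resize(im,(768,576)))
```

```text
t 0.2 tcp leg [-0.3992 -0.4606  0.2308] grasp leg [-0.3992 -0.4606  0.2495] z leg [-0.     0.001 -1.   ] y leg [ 0.163 -0.987 -0.001] F [ 0.9 -0.4  0. ] w 0.998
piv [372.68653898 273.87472855]
grip [ 9426.98064651 12974.55540673]
tip [30780.10260989 44938.14581192]
nut [4877.02188768 4655.45528489]
```

View pics/w1.png

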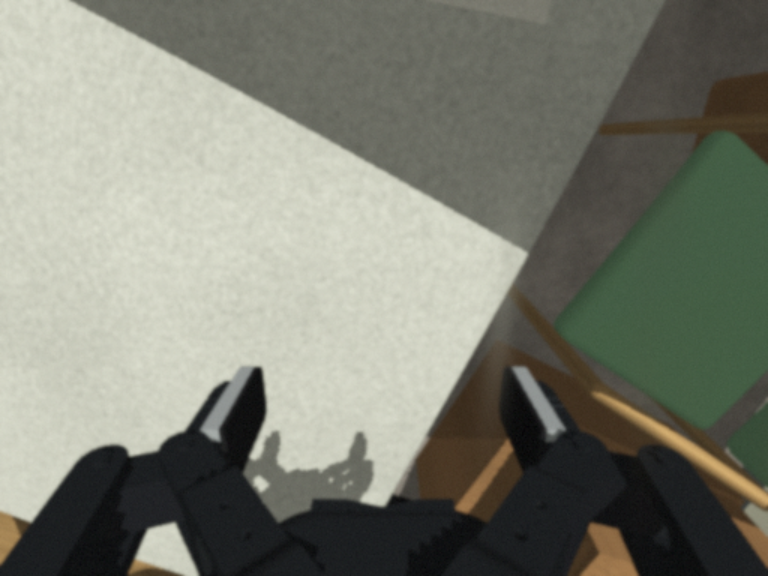

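The moves were refused and the arm has not moved. The wrist view still shows the bare table at the start pose. I'll try one row to find the accepted form.

jog_arm(
  moves=[
    {"tx": 0.035,"ty": -0.025,"tz": -0.003,"wx": 0,"wy": 0,"wz": 0,"gripper": 0.5},
  ],
)

```text
t: 0.38
ee_pos: [0.2885, -0.584, 0.2335]
tcp_rot: [0.98, 0.201, -0.001, 0.0]
wrist_force: [0.0, 1.0, 0.4]
width: 0.815
```

jog_arm(
  moves=[
    {"tx": 0.035,"ty": -0.025,"tz": -0.003},
    {"tx": 0.035,"ty": -0.025,"tz": -0.003},
    {"tx": 0.035,"ty": -0.025,"tz": -0.003},
    {"tx": 0.035,"ty": -0.025,"tz": -0.003},
    {"tx": 0.035,"ty": -0.025,"tz": -0.003},
  ],
)

```text
validation failed for argument at $.mo...
```

All keys are required in each row.

jog_arm(
  moves=[
    {"tx": 0.035,"ty": -0.026,"tz": -0.003,"wx": 0,"wy": 0,"wz": 0,"gripper": 0.5},
    {"tx": 0.035,"ty": -0.026,"tz": -0.003,"wx": 0,"wy": 0,"wz": 0,"gripper": 0.5},
    {"tx": 0.035,"ty": -0.026,"tz": -0.003,"wx": 0,"wy": 0,"wz": 0,"gripper": 0.5},
    {"tx": 0.035,"ty": -0.026,"tz": -0.003,"wx": 0,"wy": 0,"wz": 0,"gripper": 0.5},
    {"tx": 0.035,"ty": -0.026,"tz": -0.003,"wx": 0,"wy": 0,"wz": 0,"gripper": 0.5},
  ],
)

```text
t: 1.0
ee_pos: [0.4004, -0.3919, 0.2494]
tcp_rot: [0.979, 0.203, 0.0, 0.0]
wrist_force: [0.9, 1.3, -0.3]
width: 0.752
```

jog_arm(
  moves=[
    {"tx": 0.035,"ty": -0.026,"tz": -0.003,"wx": 0,"wy": 0,"wz": 0,"gripper": 0.5},
    {"tx": 0.035,"ty": -0.026,"tz": -0.003,"wx": 0,"wy": 0,"wz": 0,"gripper": 0.5},
    {"tx": 0.035,"ty": -0.026,"tz": -0.003,"wx": 0,"wy": 0,"wz": 0,"gripper": 0.5},
    {"tx": 0.035,"ty": -0.026,"tz": -0.003,"wx": 0,"wy": 0,"wz": 0,"gripper": 0.5},
    {"tx": 0.035,"ty": -0.026,"tz": -0.003,"wx": 0,"wy": 0,"wz": 0,"gripper": 0.5},
  ],
)

```text
t: 1.62
ee_pos: [0.5091, -0.203, 0.2645]
tcp_rot: [0.979, 0.203, 0.0, 0.0]
wrist_force: [0.7, -0.9, -0.3]
width: 0.75
```

jog_arm(
  moves=[
    {"tx": 0.034,"ty": -0.024,"tz": -0.003,"wx": 0,"wy": 0,"wz": 0,"gripper": 0.5},
    {"tx": 0.034,"ty": -0.024,"tz": -0.003,"wx": 0,"wy": 0,"wz": 0,"gripper": 0.5},
    {"tx": 0.034,"ty": -0.024,"tz": -0.003,"wx": 0,"wy": 0,"wz": 0,"gripper": 0.5},
    {"tx": 0.034,"ty": -0.024,"tz": -0.003,"wx": 0,"wy": 0,"wz": 0,"gripper": 0.5},
    {"tx": 0,"ty": 0,"tz": 0,"wx": -0.01,"wy": 0.122,"wz": 0.04,"gripper": 0.5},
  ],
)

```text
t: 2.25
ee_pos: [0.598, -0.0563, 0.2754]
tcp_rot: [0.98, 0.187, 0.062, -0.009]
wrist_force: [-0.6, -0.0, -0.4]
width: 0.75
```

jog_arm(
  moves=[
    {"tx": 0,"ty": 0,"tz": 0,"wx": -0.01,"wy": 0.122,"wz": 0.04,"gripper": 0.5},
    {"tx": 0,"ty": 0,"tz": 0,"wx": -0.01,"wy": 0.122,"wz": 0.04,"gripper": 0.5},
    {"tx": 0,"ty": 0,"tz": 0,"wx": -0.01,"wy": 0.122,"wz": 0.04,"gripper": 0.5},
    {"tx": 0,"ty": 0,"tz": 0,"wx": 0,"wy": 0,"wz": 0,"gripper": 0.5},
    {"tx": 0,"ty": 0,"tz": 0,"wx": 0,"wy": 0,"wz": 0,"gripper": 0.5},
  ],
)

```text
t: 2.88
ee_pos: [0.5957, -0.0621, 0.2769]
tcp_rot: [0.963, 0.12, 0.24, -0.03]
wrist_force: [0.1, -0.0, -0.1]
width: 0.752
```

```bash
cat > look.py <<'E'
import sys;from h import *
n=sys.argv[1];s=get_state();c=read_camera("wrist");show(s);print(np.round(s["joint_positions"],2))
np.save(n+".npy",dict(c=c,s=s),allow_pickle=True)
b=np.radians(28);cb,sb=np.cos(b),np.sin(b)
for k,X in dict(piv=L(0,0,.09),grip=L(.102*cb,0,.09+.102*sb),tip=L(.13*cb,0,.09+.13*sb),nut=L(-.046,0,.177)).items(): print(k,np.round(proj(c,X,s)*1.5))
cv2.imwrite(f"pics/{n}.png",cv2.resize(c["image"][:,:,::-1],(768,576)))
E
python3 look.py w2
```

```text
t 2.875 tcp leg [ 0.0533 -0.      0.2769] grasp leg [ 0.0445 -0.      0.2934] z leg [ 0.469  0.001 -0.883] y leg [ 0.002 -1.     0.   ] F [ 0.1 -0.  -0.1] w 0.752
[ 0.3   0.23 -0.21  2.   -0.26  0.46 -1.01]
piv [382. 425.]
grip [382. 309.]
tip [382. 273.]
nut [382. 528.]
```

View pics/w2.png

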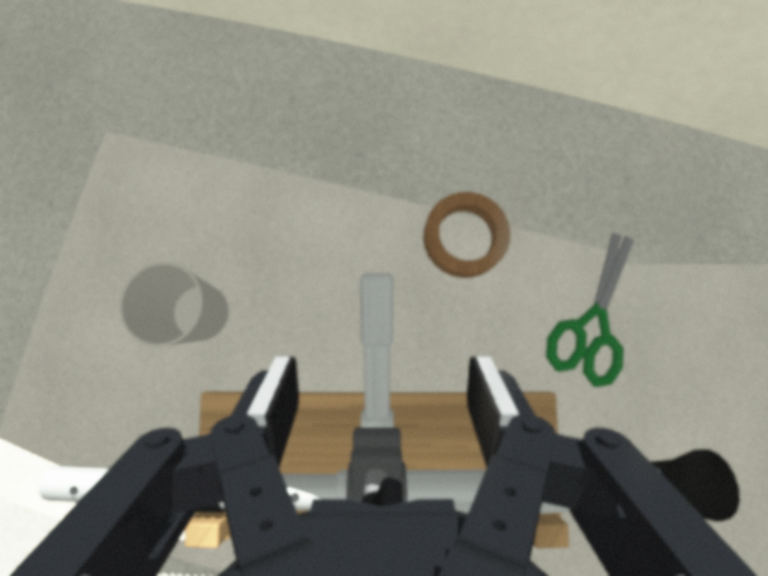

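The lever is centred at column 376 against the predicted 382, which is about 4 mm toward +y. The tip row, 273, matches exactly, and the yaw is good because the board edges are level. The cup, tape and scissors are clear.

Run:
```python
import json;json.dump(dict(O=[.543,-.071,0],YAW=.2457),open("leg.json","w"))
from h import *
b=np.radians(28);R=RT(b);g=L(.102*np.cos(b),0,.09+.102*np.sin(b))
go(g+grasp_offset*R[:,2],R)
```

```text
t total (tool ax) [-0.0332 -0.004   0.1585] t if turned first [-0.0332 -0.004   0.1585] w [-0.0007 -0.0002  0.0019]
```

jog_arm(
  moves=[
    {"tx": -0.011,"ty": -0.001,"tz": 0.02,"wx": 0,"wy": 0,"wz": 0,"gripper": 0.5},
    {"tx": -0.011,"ty": -0.001,"tz": 0.03,"wx": 0,"wy": 0,"wz": 0,"gripper": 0.5},
    {"tx": -0.011,"ty": -0.001,"tz": 0.03,"wx": 0,"wy": 0,"wz": 0,"gripper": 0.5},
    {"tx": 0,"ty": -0.001,"tz": 0.03,"wx": 0,"wy": 0,"wz": 0,"gripper": 0.5},
    {"tx": 0,"ty": 0,"tz": 0.03,"wx": 0,"wy": 0,"wz": 0,"gripper": 0.5},
  ],
)

```text
t: 3.55
ee_pos: [0.6229, -0.0478, 0.1481]
tcp_rot: [0.963, 0.121, 0.237, -0.034]
wrist_force: [0.6, 0.9, -0.8]
width: 0.751
```

jog_arm(
  grip_force=25,
  moves=[
    {"tx": 0,"ty": 0,"tz": 0.018,"wx": 0,"wy": 0,"wz": 0,"gripper": 0.5},
    {"tx": 0,"ty": 0,"tz": 0,"wx": 0,"wy": 0,"wz": 0,"gripper": 0.5},
    {"tx": 0,"ty": 0,"tz": 0,"wx": 0,"wy": 0,"wz": 0,"gripper": -1},
    {"tx": 0,"ty": 0,"tz": 0,"wx": 0,"wy": 0,"wz": 0,"gripper": -1},
    {"tx": 0,"ty": 0,"tz": 0,"wx": 0,"wy": 0,"wz": 0,"gripper": -1},
  ],
)

```text
t: 4.18
ee_pos: [0.6304, -0.0488, 0.1348]
tcp_rot: [0.963, 0.119, 0.239, -0.032]
wrist_force: [1.0, -3.0, 1.1]
width: 0.267
```

jog_arm(
  moves=[
    {"tx": 0,"ty": 0,"tz": 0,"wx": 0,"wy": 0,"wz": 0,"gripper": -1},
    {"tx": 0,"ty": 0,"tz": 0,"wx": 0,"wy": 0,"wz": 0,"gripper": -1},
    {"tx": 0,"ty": 0,"tz": 0,"wx": 0,"wy": 0,"wz": 0,"gripper": -1},
  ],
)

```text
t: 4.55
ee_pos: [0.6305, -0.0487, 0.1346]
tcp_rot: [0.963, 0.119, 0.239, -0.032]
wrist_force: [0.9, -5.5, 2.5]
width: 0.27
```

Run:
```python
from h import *
show()
# arc: rows of turn +0.11 about leg y, i.e. about tool y by -0.11
p,R=state()
piv=L(0,0,.09);d=R.T@(p-piv);print("tcp from pivot in tool axes",d)
for a in (.1,.12,.15):
    M=Ro.from_rotvec([0,-a,0]).as_matrix(); print(a,"wy -",a,"t",np.round(M@d-d,4))
```

```text
t 4.55 tcp leg [0.0903 0.0004 0.1346] grasp leg [0.0816 0.0003 0.1511] z leg [ 0.468  0.005 -0.884] y leg [ 0.001 -1.    -0.005] F [ 0.9 -5.5  2.5] w 0.27
tcp from pivot in tool axes [ 0.10065815 -0.00055518  0.00282423]
0.1 wy - 0.1 t [-0.0008  0.      0.01  ]
0.12 wy - 0.12 t [-0.0011  0.      0.012 ]
0.15 wy - 0.15 t [-0.0016 -0.      0.015 ]
```

The lever is held, but the fingers are 15 mm shallow. I'll re-seat deeper.

jog_arm(
  grip_force=30,
  moves=[
    {"tx": 0,"ty": 0,"tz": 0,"wx": 0,"wy": 0,"wz": 0,"gripper": 0},
    {"tx": 0,"ty": 0,"tz": 0,"wx": 0,"wy": 0,"wz": 0,"gripper": 0},
    {"tx": 0,"ty": 0,"tz": 0.007,"wx": 0,"wy": 0,"wz": 0,"gripper": 0},
    {"tx": 0,"ty": 0,"tz": 0.007,"wx": 0,"wy": 0,"wz": 0,"gripper": 0},
    {"tx": 0,"ty": 0,"tz": 0,"wx": 0,"wy": 0,"wz": 0,"gripper": 0},
  ],
)

```text
t: 5.18
ee_pos: [0.6374, -0.0455, 0.1234]
tcp_rot: [0.964, 0.12, 0.235, -0.034]
wrist_force: [0.2, -0.1, 0.5]
width: 0.498
```

jog_arm(
  moves=[
    {"tx": 0,"ty": 0,"tz": 0,"wx": 0,"wy": 0,"wz": 0,"gripper": -1},
    {"tx": 0,"ty": 0,"tz": 0,"wx": 0,"wy": 0,"wz": 0,"gripper": -1},
    {"tx": 0,"ty": 0,"tz": 0,"wx": 0,"wy": 0,"wz": 0,"gripper": -1},
    {"tx": 0,"ty": 0,"tz": 0,"wx": 0,"wy": 0,"wz": 0,"gripper": -1},
  ],
)

```text
t: 5.68
ee_pos: [0.6375, -0.0468, 0.124]
tcp_rot: [0.964, 0.119, 0.236, -0.033]
wrist_force: [0.2, -3.8, -1.2]
width: 0.276
```

```bash
cat > arc.py <<'E'
import sys;from h import *
show();p,R=state();piv=L(0,0,.09);d=R.T@(p-piv);print("d",np.round(d,4))
for a in map(float,sys.argv[1:]):
    M=Ro.from_rotvec([0,-a,0]).as_matrix(); print("wy",-a,"t",np.round(M@d-d,4))
E
python3 arc.py .1 .12
```

```text
t 5.675 tcp leg [0.0975 0.0005 0.124 ] grasp leg [0.0889 0.0003 0.1406] z leg [ 0.463  0.008 -0.887] y leg [ 0.003 -1.    -0.008] F [ 0.2 -3.8 -1.2] w 0.276
d [ 0.1022 -0.0005  0.0149]
wy -0.1 t [-0.002   0.      0.0101]
wy -0.12 t [-0.0025  0.      0.0121]
```

jog_arm(
  moves=[
    {"tx": -0.0025,"ty": 0,"tz": 0.012,"wx": 0,"wy": -0.12,"wz": 0,"gripper": -1},
    {"tx": -0.0025,"ty": 0,"tz": 0.012,"wx": 0,"wy": -0.12,"wz": 0,"gripper": -1},
    {"tx": -0.0025,"ty": 0,"tz": 0.012,"wx": 0,"wy": -0.12,"wz": 0,"gripper": -1},
    {"tx": 0,"ty": 0,"tz": 0,"wx": 0,"wy": 0,"wz": 0,"gripper": -1},
  ],
)

```text
t: 6.18
ee_pos: [0.6437, -0.0451, 0.087]
tcp_rot: [0.989, 0.124, 0.076, -0.016]
wrist_force: [-0.3, -9.1, -1.1]
width: 0.271
```

```bash
python3 arc.py .1 .12
```

```text
t 6.175 tcp leg [0.1039 0.0006 0.087 ] grasp leg [0.1011 0.0004 0.1054] z leg [ 0.154  0.013 -0.988] y leg [ 0.006 -1.    -0.012] F [-0.3 -9.1 -1.1] w 0.271
d [ 0.1022 -0.      0.019 ]
wy -0.1 t [-0.0024  0.      0.0101]
wy -0.12 t [-0.003   0.      0.0121]
```

jog_arm(
  moves=[
    {"tx": -0.003,"ty": 0.001,"tz": 0.011,"wx": 0,"wy": -0.12,"wz": 0,"gripper": -1},
    {"tx": -0.003,"ty": 0.001,"tz": 0.011,"wx": 0,"wy": -0.12,"wz": 0,"gripper": -1},
    {"tx": -0.003,"ty": 0,"tz": 0.011,"wx": 0,"wy": -0.12,"wz": 0,"gripper": -1},
    {"tx": -0.003,"ty": 0,"tz": 0.011,"wx": 0,"wy": -0.12,"wz": 0,"gripper": -1},
    {"tx": 0,"ty": 0,"tz": 0,"wx": 0,"wy": 0,"wz": 0,"gripper": -1},
  ],
)

```text
t: 6.8
ee_pos: [0.6318, -0.0482, 0.0428]
tcp_rot: [0.979, 0.125, -0.161, 0.013]
wrist_force: [2.1, -4.3, -2.4]
width: 0.273
```

```bash
python3 arc.py .1 .12
```

```text
t 6.8 tcp leg [0.0917 0.0005 0.0428] grasp leg [0.0977 0.0003 0.0605] z leg [-0.319  0.012 -0.948] y leg [ 0.007 -1.    -0.015] F [ 2.1 -4.3 -2.4] w 0.273
d [0.102  0.0008 0.0155]
wy -0.1 t [-0.0021  0.      0.0101]
wy -0.12 t [-0.0026  0.      0.0121]
```

jog_arm(
  moves=[
    {"tx": -0.0025,"ty": 0,"tz": 0.012,"wx": 0,"wy": -0.12,"wz": 0,"gripper": -1},
    {"tx": -0.001,"ty": 0,"tz": 0.007,"wx": 0,"wy": -0.04,"wz": 0,"gripper": -1},
    {"tx": 0,"ty": 0,"tz": 0.003,"wx": 0,"wy": 0,"wz": 0,"gripper": -1},
    {"tx": 0,"ty": 0,"tz": 0,"wx": 0,"wy": 0,"wz": 0,"gripper": -1},
  ],
)

```text
t: 7.3
ee_pos: [0.6248, -0.0501, 0.0308]
tcp_rot: [0.964, 0.125, -0.233, 0.023]
wrist_force: [9.0, 2.1, 34.2]
width: 0.274
```

```bash
python3 arc.py .1
```

```text
t 7.3 tcp leg [0.0845 0.0003 0.0308] grasp leg [0.093  0.0002 0.0475] z leg [-0.455  0.008 -0.891] y leg [ 0.008 -1.    -0.013] F [ 9.   2.1 34.2] w 0.274
d [0.1021 0.0011 0.0143]
wy -0.1 t [-0.0019  0.      0.0101]
```

Wrist force is 34 N upward with the tilt at 0.47 rad, so the lever is at its open stop. I'll release, retreat and go look at the nut.

jog_arm(
  moves=[
    {"tx": 0,"ty": 0,"tz": -0.002,"wx": 0,"wy": 0,"wz": 0,"gripper": 0.3},
    {"tx": 0,"ty": 0,"tz": 0,"wx": 0,"wy": 0,"wz": 0,"gripper": 0.3},
    {"tx": 0,"ty": 0,"tz": 0,"wx": 0,"wy": 0,"wz": 0,"gripper": 0.3},
    {"tx": 0,"ty": 0,"tz": -0.02,"wx": 0,"wy": 0,"wz": 0,"gripper": 0.3},
    {"tx": 0,"ty": 0,"tz": -0.035,"wx": 0,"wy": 0,"wz": 0,"gripper": 0.3},
  ],
)

```text
t: 7.92
ee_pos: [0.6456, -0.0437, 0.0755]
tcp_rot: [0.963, 0.123, -0.238, 0.021]
wrist_force: [0.3, 0.1, -0.3]
width: 0.651
```

jog_arm(
  moves=[
    {"tx": 0,"ty": 0,"tz": -0.04,"wx": 0,"wy": 0.06,"wz": 0,"gripper": 0.3},
    {"tx": 0,"ty": 0,"tz": -0.04,"wx": 0,"wy": 0.12,"wz": 0,"gripper": 0.3},
    {"tx": 0,"ty": 0,"tz": -0.04,"wx": 0,"wy": 0.12,"wz": 0,"gripper": 0.3},
    {"tx": 0,"ty": 0,"tz": -0.04,"wx": 0,"wy": 0.12,"wz": 0,"gripper": 0.3},
    {"tx": 0,"ty": 0,"tz": -0.04,"wx": 0,"wy": 0.05,"wz": 0,"gripper": 0.3},
  ],
)

```text
t: 8.55
ee_pos: [0.701, -0.0337, 0.2675]
tcp_rot: [0.992, 0.125, -0.004, -0.008]
wrist_force: [0.9, 0.4, -0.1]
width: 0.649
```

```bash
python3 -c "
from h import *
show();go(L(-.11,0,.30),RT(0))"
```

```text
t 8.55 tcp leg [ 0.1623 -0.0022  0.2675] grasp leg [ 0.1624 -0.0025  0.2862] z leg [-0.007  0.017 -1.   ] y leg [ 0.004 -1.    -0.017] F [ 0.9  0.4 -0.1] w 0.649
t total (tool ax) [-0.2725 -0.004  -0.0306] t if turned first [-0.2723 -0.0022 -0.0325] w [-0.0171  0.0067  0.0045]
```

jog_arm(
  moves=[
    {"tx": -0.04,"ty": 0,"tz": -0.01,"wx": -0.017,"wy": 0.006,"wz": 0,"gripper": 0.3},
    {"tx": -0.05,"ty": 0,"tz": -0.01,"wx": 0,"wy": 0,"wz": 0,"gripper": 0.3},
    {"tx": -0.05,"ty": 0,"tz": -0.01,"wx": 0,"wy": 0,"wz": 0,"gripper": 0.3},
    {"tx": -0.05,"ty": 0,"tz": 0,"wx": 0,"wy": 0,"wz": 0,"gripper": 0.3},
    {"tx": -0.05,"ty": 0,"tz": 0,"wx": 0,"wy": 0,"wz": 0,"gripper": 0.3},
  ],
)

```text
t: 9.18
ee_pos: [0.4675, -0.0933, 0.2966]
tcp_rot: [0.992, 0.125, -0.002, 0.0]
wrist_force: [-0.0, 0.3, 0.8]
width: 0.649
```

jog_arm(
  moves=[
    {"tx": -0.032,"ty": 0,"tz": 0,"wx": 0,"wy": 0,"wz": 0,"gripper": 0.3},
    {"tx": 0,"ty": 0,"tz": 0,"wx": 0,"wy": 0,"wz": 0,"gripper": 0.3},
    {"tx": 0,"ty": 0,"tz": 0,"wx": 0,"wy": 0,"wz": 0,"gripper": 0.3},
  ],
)

```text
t: 9.55
ee_pos: [0.439, -0.1005, 0.2971]
tcp_rot: [0.992, 0.126, -0.001, 0.0]
wrist_force: [0.6, -0.0, -1.3]
width: 0.648
```

```bash
python3 look.py w3
```

```text
t 9.55 tcp leg [-0.108  -0.0033  0.2971] grasp leg [-0.108  -0.0033  0.3158] z leg [-0.003 -0.    -1.   ] y leg [ 0.007 -1.     0.   ] F [ 0.6 -0.  -1.3] w 0.648
[-0.59  0.26  0.92  1.91 -0.23  1.09 -0.9 ]
piv [379. 109.]
grip [379. -50.]
tip [ 379. -107.]
nut [378. 178.]
```

View pics/w3.png

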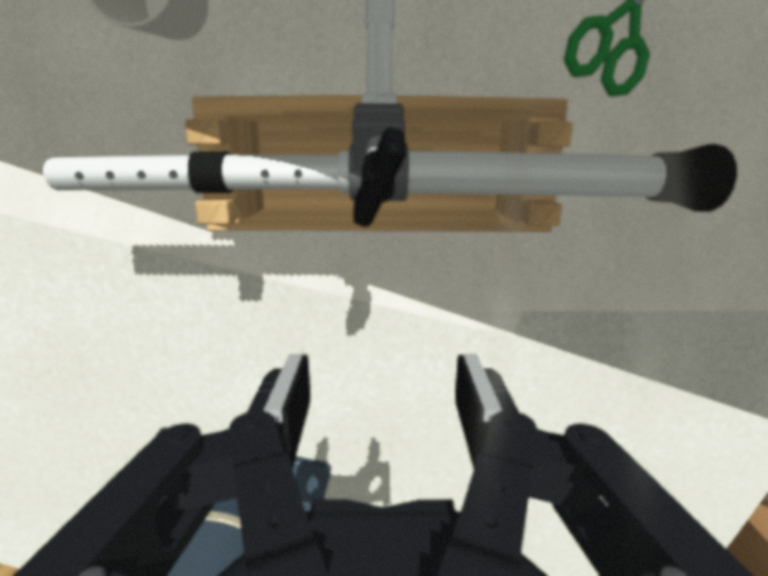

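The nut's bar runs from about (397,130) to (363,224), centred at (379,177) against the predicted (378,178). The lever hangs open and straight. The nut angle comes next.

```bash
cat > nut.py <<'E'
import sys;from h import *
n=sys.argv[1];D=np.load(n+".npy",allow_pickle=True).item();c,s=D["c"],D["s"]
b=np.radians(28);k=RL@np.array([-np.sin(b),0,np.cos(b)]);e1=RL@np.array([np.cos(b),0,np.sin(b)]);e2=RL@[0,1,0]
N=L(0,0,.09)+.104*k
u0,v0=proj(c,N,s)
g=cv2.cvtColor(c["image"],cv2.COLOR_RGB2GRAY);r=48
m=np.zeros_like(g);y0,x0=int(v0)-r,int(u0)-r;y0=max(y0,0)
m[y0:y0+2*r,x0:x0+2*r]=(g[y0:y0+2*r,x0:x0+2*r]<32)*255
q,lab,st,ce=cv2.connectedComponentsWithStats(m);i=1+np.argmax(st[1:,4]);print("area",st[i],ce[i],"pred",u0,v0)
vv,uu=np.where(lab==i);Q=[]
for u,v in zip(uu,vv):
    o,d=ray(c,(u,v),s);X=o+d*((N-o)@k)/(d@k)-N;Q.append([X@e1,X@e2])
Q=np.array(Q)*1000;(cx,cy),(w,h),a=cv2.minAreaRect(Q.astype(np.float32));print("rect mm",cx,cy,w,h,a)
w_,V=np.linalg.eigh(np.cov((Q-Q.mean(0)).T));d=V[:,1];d=d*np.sign(d[1]);print("mean",Q.mean(0),"nut angle",np.arctan2(d[0],d[1]))
E
python3 nut.py w3
```

```text
area [ 237   86   33   64 1168] [252.55736301 116.90410959] pred 251.65904158741864 122.51289069158187
rect mm 2.0931663513183594 -0.05425834655761719 21.425676345825195 68.57190704345703 76.62848663330078
mean [ 5.09069613 -0.57133894] nut angle -1.2456660838446543
```

```bash
cat > ng.py <<'E'
import sys;from h import *
back,spin=map(float,sys.argv[1:3]);b=np.radians(28);R=RT(b,spin);k=-R[:,2]
show();print("j",np.round(get_state()["joint_positions"],2));go(L(-.0465,0,.1774)+k*(back-grasp_offset),R)
E
python3 ng.py 0.08 0.3
```

```text
t 9.6 tcp leg [-0.1078 -0.0034  0.297 ] grasp leg [-0.1078 -0.0034  0.3157] z leg [-0.003 -0.001 -1.   ] y leg [ 0.007 -1.     0.001] F [ 1.  -0.1 -0.7] w 0.645
j [-0.59  0.26  0.92  1.91 -0.23  1.09 -0.9 ]
t total (tool ax) [ 0.0328 -0.0032  0.0654] t if turned first [-0.0029 -0.0026  0.0731] w [0.0729 0.4884 0.3006]
```

jog_arm(
  moves=[
    {"tx": 0,"ty": 0,"tz": 0,"wx": 0.018,"wy": 0.122,"wz": 0.075,"gripper": 0.1},
    {"tx": 0,"ty": 0,"tz": 0,"wx": 0.018,"wy": 0.122,"wz": 0.075,"gripper": 0.1},
    {"tx": 0,"ty": 0,"tz": 0,"wx": 0.018,"wy": 0.122,"wz": 0.075,"gripper": 0.1},
    {"tx": 0,"ty": 0,"tz": 0,"wx": 0.018,"wy": 0.122,"wz": 0.075,"gripper": 0.1},
    {"tx": 0,"ty": 0,"tz": 0,"wx": 0,"wy": 0,"wz": 0,"gripper": 0.1},
  ],
)

```text
t: 10.22
ee_pos: [0.4372, -0.1008, 0.2966]
tcp_rot: [0.97, -0.027, 0.232, -0.066]
wrist_force: [-0.3, -0.1, 0.6]
width: 0.55
```

```bash
python3 ng.py 0.08 0.3
```

```text
t 10.225 tcp leg [-0.1099 -0.0032  0.2966] grasp leg [-0.1187 -0.0032  0.3131] z leg [ 0.469  0.001 -0.883] y leg [-0.262 -0.955 -0.14 ] F [-0.3 -0.1  0.6] w 0.55
j [-0.67 -0.07  0.95  2.26 -0.38  0.53 -1.03]
t total (tool ax) [-0.0008 -0.003   0.0737] t if turned first [-0.0009 -0.003   0.0737] w [-0.0006  0.001  -0.0014]
```

jog_arm(
  moves=[
    {"tx": 0,"ty": -0.001,"tz": 0.015,"wx": 0,"wy": 0,"wz": 0,"gripper": 0.1},
    {"tx": -0.001,"ty": -0.001,"tz": 0.025,"wx": 0,"wy": 0,"wz": 0,"gripper": 0.1},
    {"tx": 0,"ty": -0.001,"tz": 0.025,"wx": 0,"wy": 0,"wz": 0,"gripper": 0.1},
    {"tx": 0,"ty": 0,"tz": 0.02,"wx": 0,"wy": 0,"wz": 0,"gripper": 0.1},
    {"tx": 0,"ty": 0,"tz": 0,"wx": 0,"wy": 0,"wz": 0,"gripper": 0.1},
  ],
)

```text
t: 10.85
ee_pos: [0.4763, -0.088, 0.2222]
tcp_rot: [0.971, -0.025, 0.23, -0.065]
wrist_force: [0.5, -0.3, 0.2]
width: 0.551
```

```bash
python3 ng.py 0.0 0.3; python3 look.py w4
```

```text
t 10.85 tcp leg [-0.0688 -0.0003  0.2222] grasp leg [-0.0775 -0.0003  0.2388] z leg [ 0.465  0.001 -0.885] y leg [-0.259 -0.956 -0.138] F [ 0.5 -0.3  0.2] w 0.551
j [-0.43  0.22  0.85  2.33 -1.08  0.5  -0.32]
t total (tool ax) [-0.001   0.0001  0.0688] t if turned first [-0.0014  0.0001  0.0688] w [0.0003 0.0054 0.002 ]
t 10.85 tcp leg [-0.0688 -0.0003  0.2222] grasp leg [-0.0775 -0.0003  0.2388] z leg [ 0.465  0.001 -0.885] y leg [-0.259 -0.956 -0.138] F [ 0.5 -0.3  0.2] w 0.551
[-0.43  0.22  0.85  2.33 -1.08  0.5  -0.32]
piv [382. 264.]
grip [336. 121.]
tip [322.  77.]
nut [382. 318.]
```

View pics/w4.png

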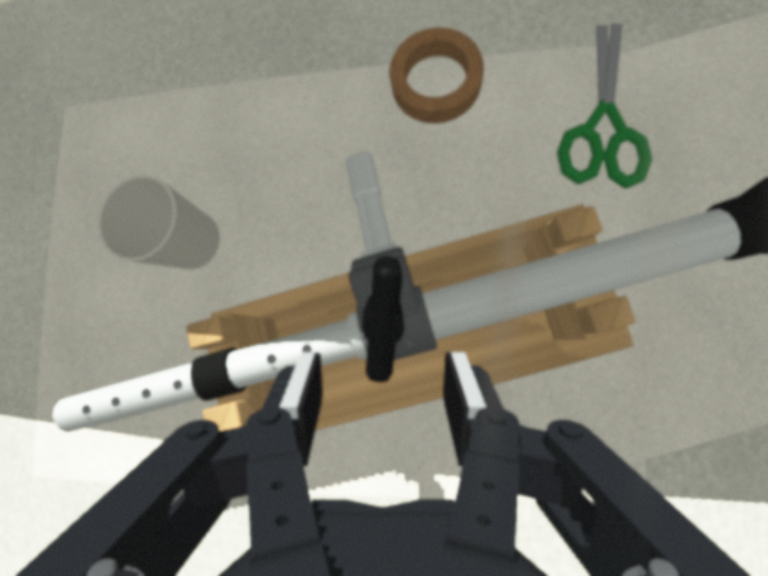

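The bar, rows 258–380 at columns 380–385, sits between the jaws and is aligned with them. Joint 5 is close to its limit, so I'll descend in small steps and watch it.

jog_arm(
  moves=[
    {"tx": 0,"ty": 0,"tz": 0.01,"wx": 0,"wy": 0,"wz": 0,"gripper": 0.1},
    {"tx": 0,"ty": 0,"tz": 0.01,"wx": 0,"wy": 0,"wz": 0,"gripper": 0.1},
    {"tx": 0,"ty": 0,"tz": 0,"wx": 0,"wy": 0,"wz": 0,"gripper": 0.1},
  ],
)

```text
t: 11.28
ee_pos: [0.4851, -0.0861, 0.2068]
tcp_rot: [0.97, -0.027, 0.233, -0.066]
wrist_force: [0.2, 0.2, -0.4]
width: 0.554
```

```bash
python3 ng.py 0.0 0.3; python3 nut.py w4
```

```text
t 11.275 tcp leg [-0.0598 -0.0005  0.2068] grasp leg [-0.0686 -0.0006  0.2233] z leg [ 0.47   0.001 -0.883] y leg [-0.262 -0.955 -0.141] F [ 0.2  0.2 -0.4] w 0.554
j [-0.1   0.21  0.42  2.33 -1.08  0.38 -0.35]
t total (tool ax) [-0.0022  0.0002  0.0509] t if turned first [-0.0021  0.0001  0.0509] w [-0.0013 -0.0004 -0.0025]
area [ 242  172   27   82 1470] [255.34217687 212.81156463] pred 254.79217801846565 215.29837428114072
rect mm 0.46898460388183594 -0.1924724578857422 19.244382858276367 65.03003692626953 75.45344543457031
mean [ 1.35996948 -0.80777041] nut angle -1.1978106164343836
```

jog_arm(
  grip_force=25,
  moves=[
    {"tx": -0.001,"ty": 0,"tz": 0.012,"wx": 0,"wy": 0,"wz": 0,"gripper": 0.1},
    {"tx": -0.001,"ty": 0,"tz": 0.012,"wx": 0,"wy": 0,"wz": 0,"gripper": 0.1},
    {"tx": 0,"ty": 0,"tz": 0.012,"wx": 0,"wy": 0,"wz": 0,"gripper": 0.1},
    {"tx": 0,"ty": 0,"tz": 0.012,"wx": 0,"wy": 0,"wz": 0,"gripper": 0.1},
    {"tx": 0,"ty": 0,"tz": 0,"wx": 0,"wy": 0,"wz": 0,"gripper": 0.1},
  ],
)

```text
t: 11.9
ee_pos: [0.506, -0.0819, 0.1671]
tcp_rot: [0.971, -0.026, 0.229, -0.066]
wrist_force: [0.0, 0.6, 0.6]
width: 0.548
```

```bash
python3 ng.py 0.0 0.3
```

```text
t 11.9 tcp leg [-0.0385 -0.0015  0.1671] grasp leg [-0.0472 -0.0016  0.1837] z leg [ 0.463  0.003 -0.887] y leg [-0.261 -0.955 -0.14 ] F [0.  0.6 0.6] w 0.548
j [ 0.35  0.3  -0.17  2.33 -1.09  0.17 -0.38]
t total (tool ax) [-0.0025 -0.0008  0.0059] t if turned first [-0.0026 -0.0008  0.0058] w [-0.001   0.0083 -0.0008]
```

jog_arm(
  grip_force=25,
  moves=[
    {"tx": -0.002,"ty": -0.001,"tz": 0.003,"wx": 0,"wy": 0,"wz": 0,"gripper": -0.2},
    {"tx": 0,"ty": 0,"tz": 0,"wx": 0,"wy": 0,"wz": 0,"gripper": -0.5},
    {"tx": 0,"ty": 0,"tz": 0,"wx": 0,"wy": 0,"wz": 0,"gripper": -1},
    {"tx": 0,"ty": 0,"tz": 0,"wx": 0,"wy": 0,"wz": 0,"gripper": -1},
    {"tx": 0,"ty": 0,"tz": 0,"wx": 0,"wy": 0,"wz": 0,"gripper": -1},
  ],
)

```text
t: 12.52
ee_pos: [0.5054, -0.0808, 0.166]
tcp_rot: [0.971, -0.026, 0.228, -0.066]
wrist_force: [-3.6, -1.2, 6.6]
width: 0.158
```

```bash
python3 ng.py 0.0 0.3
```

```text
t 12.525 tcp leg [-0.0389 -0.0004  0.166 ] grasp leg [-0.0475 -0.0005  0.1826] z leg [ 0.461  0.005 -0.887] y leg [-0.261 -0.955 -0.14 ] F [-3.6 -1.2  6.6] w 0.158
j [ 0.35  0.3  -0.17  2.33 -1.09  0.17 -0.38]
t total (tool ax) [-0.0014  0.0001  0.0051] t if turned first [-0.0015  0.0001  0.0051] w [-0.0017  0.0103 -0.0004]
```

jog_arm(
  moves=[
    {"tx": 0,"ty": 0,"tz": 0,"wx": 0,"wy": 0,"wz": 0.1,"gripper": -1},
    {"tx": 0,"ty": 0,"tz": 0,"wx": 0,"wy": 0,"wz": 0.1,"gripper": -1},
    {"tx": 0,"ty": 0,"tz": 0,"wx": 0,"wy": 0,"wz": 0.1,"gripper": -1},
    {"tx": 0,"ty": 0,"tz": 0,"wx": 0,"wy": 0,"wz": 0,"gripper": -1},
  ],
)

```text
t: 13.02
ee_pos: [0.5053, -0.0813, 0.1659]
tcp_rot: [0.956, -0.172, 0.215, -0.099]
wrist_force: [-3.9, -3.1, 4.5]
width: 0.16
```

```bash
python3 ng.py 0.0 1.57
```

```text
t 13.025 tcp leg [-0.0391 -0.0009  0.1659] grasp leg [-0.0477 -0.0009  0.1825] z leg [ 0.461  0.004 -0.887] y leg [-0.501 -0.824 -0.264] F [-3.9 -3.1  4.5] w 0.16
j [ 0.35  0.3  -0.17  2.33 -1.09  0.17 -0.68]
t total (tool ax) [-0.0014 -0.      0.0051] t if turned first [-0.0009  0.0012  0.0051] w [0.0069 0.0082 0.9674]
```

jog_arm(
  moves=[
    {"tx": 0,"ty": 0,"tz": 0,"wx": 0,"wy": 0,"wz": 0.1,"gripper": -1},
    {"tx": 0,"ty": 0,"tz": 0,"wx": 0,"wy": 0,"wz": 0.1,"gripper": -1},
    {"tx": 0,"ty": 0,"tz": 0,"wx": 0,"wy": 0,"wz": 0.1,"gripper": -1},
    {"tx": 0,"ty": 0,"tz": 0,"wx": 0,"wy": 0,"wz": 0.1,"gripper": -1},
    {"tx": 0,"ty": 0,"tz": 0,"wx": 0,"wy": 0,"wz": 0.1,"gripper": -1},
  ],
)

```text
t: 13.65
ee_pos: [0.5049, -0.082, 0.1656]
tcp_rot: [0.883, -0.404, 0.184, -0.149]
wrist_force: [-3.9, -6.1, 4.1]
width: 0.163
```

```bash
python3 ng.py 0.0 1.57
```

```text
t 13.65 tcp leg [-0.0396 -0.0014  0.1656] grasp leg [-0.0482 -0.0015  0.1823] z leg [ 0.46   0.003 -0.888] y leg [-0.793 -0.449 -0.413] F [-3.9 -6.1  4.1] w 0.163
j [ 0.35  0.3  -0.17  2.33 -1.09  0.17 -1.19]
t total (tool ax) [-0.0015 -0.0002  0.0051] t if turned first [-0.0014  0.0006  0.0051] w [0.0094 0.0053 0.465 ]
```

jog_arm(
  moves=[
    {"tx": 0,"ty": 0,"tz": 0,"wx": 0,"wy": 0,"wz": 0.12,"gripper": -1},
    {"tx": 0,"ty": 0,"tz": 0,"wx": 0,"wy": 0,"wz": 0.12,"gripper": -1},
    {"tx": 0,"ty": 0,"tz": 0,"wx": 0,"wy": 0,"wz": 0.12,"gripper": -1},
    {"tx": 0,"ty": 0,"tz": 0,"wx": 0,"wy": 0,"wz": 0.1,"gripper": -1},
    {"tx": 0,"ty": 0,"tz": 0,"wx": 0,"wy": 0,"wz": 0,"gripper": -1},
  ],
)

```text
t: 14.28
ee_pos: [0.5043, -0.0824, 0.1653]
tcp_rot: [0.768, -0.595, 0.145, -0.187]
wrist_force: [-7.0, -6.6, 3.4]
width: 0.152
```

```bash
python3 ng.py 0.0 1.571; python3 look.py w5
```

```text
t 14.275 tcp leg [-0.0403 -0.0016  0.1653] grasp leg [-0.0489 -0.0017  0.1819] z leg [ 0.46   0.003 -0.888] y leg [-0.888 -0.007 -0.46 ] F [-7.  -6.6  3.4] w 0.152
j [ 0.35  0.3  -0.17  2.33 -1.09  0.17 -1.64]
t total (tool ax) [-0.0016 -0.0003  0.0051] t if turned first [-0.0016 -0.0002  0.0051] w [0.0112 0.0028 0.0068]
t 14.275 tcp leg [-0.0403 -0.0016  0.1653] grasp leg [-0.0489 -0.0017  0.1819] z leg [ 0.46   0.003 -0.888] y leg [-0.888 -0.007 -0.46 ] F [-7.  -6.6  3.4] w 0.152
[ 0.35  0.3  -0.17  2.33 -1.09  0.17 -1.64]
piv [379. 296.]
grip [205. 296.]
tip [158. 295.]
nut [379. 392.]
```

View pics/w5.png

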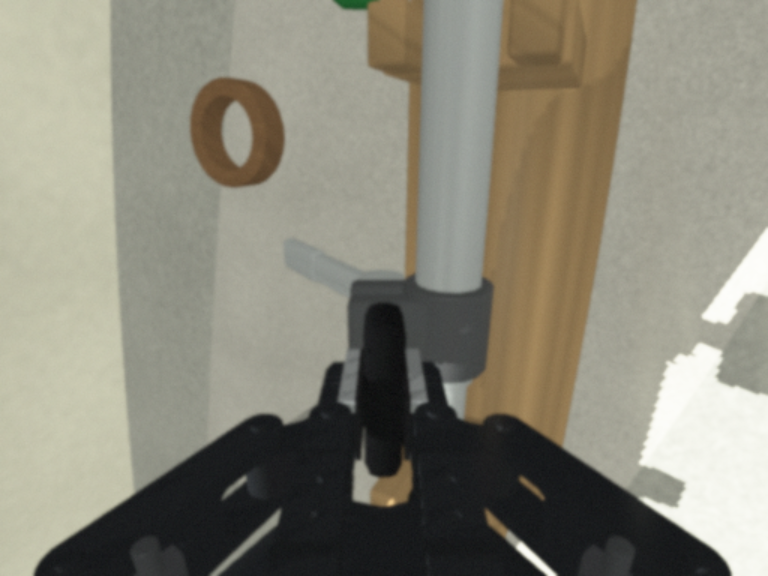

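The bar runs straight up the picture, parallel to the tube and squarely in the jaws, and the lever is still open. I'll release and back off along the skewer.

jog_arm(
  moves=[
    {"tx": 0,"ty": 0,"tz": 0,"wx": 0,"wy": 0,"wz": 0.007,"gripper": -1},
    {"tx": 0,"ty": 0,"tz": 0,"wx": 0,"wy": 0,"wz": 0,"gripper": -0.3},
    {"tx": 0,"ty": 0,"tz": 0,"wx": 0,"wy": 0,"wz": 0,"gripper": 0.1},
    {"tx": 0,"ty": 0,"tz": 0,"wx": 0,"wy": 0,"wz": 0,"gripper": 0.1},
  ],
)

```text
t: 14.82
ee_pos: [0.5054, -0.0802, 0.1657]
tcp_rot: [0.768, -0.595, 0.144, -0.188]
wrist_force: [0.2, -0.1, -0.5]
width: 0.55
```

jog_arm(
  moves=[
    {"tx": 0,"ty": 0,"tz": -0.012,"wx": 0,"wy": 0,"wz": 0,"gripper": 0.1},
    {"tx": 0,"ty": 0,"tz": -0.012,"wx": 0,"wy": 0,"wz": 0,"gripper": 0.1},
    {"tx": 0,"ty": 0,"tz": -0.012,"wx": 0,"wy": 0,"wz": 0,"gripper": 0.1},
    {"tx": 0,"ty": 0,"tz": -0.012,"wx": 0,"wy": 0,"wz": 0,"gripper": 0.1},
    {"tx": 0,"ty": 0,"tz": -0.02,"wx": 0,"wy": 0,"wz": 0,"gripper": 0.1},
  ],
)

```text
t: 15.45
ee_pos: [0.4747, -0.0882, 0.2261]
tcp_rot: [0.768, -0.596, 0.144, -0.188]
wrist_force: [-0.4, 0.5, 0.2]
width: 0.549
```

```bash
python3 ng.py 0.07 1.571; python3 look.py w6; python3 nut.py w6
```

```text
t 15.45 tcp leg [-0.0704 -0.      0.2261] grasp leg [-7.900e-02 -2.000e-04  2.427e-01] z leg [ 0.46   0.006 -0.888] y leg [-0.888 -0.004 -0.46 ] F [-0.4  0.5  0.2] w 0.549
j [ 0.16  0.15  0.11  2.3  -0.76  0.37 -1.95]
t total (tool ax) [-0.      0.0017  0.0029] t if turned first [-0.      0.0017  0.0029] w [0.0108 0.0061 0.0042]
t 15.45 tcp leg [-0.0704 -0.      0.2261] grasp leg [-7.900e-02 -2.000e-04  2.427e-01] z leg [ 0.46   0.006 -0.888] y leg [-0.888 -0.004 -0.46 ] F [-0.4  0.5  0.2] w 0.549
[ 0.16  0.15  0.11  2.3  -0.76  0.37 -1.95]
piv [381. 261.]
grip [243. 261.]
tip [205. 261.]
nut [382. 314.]
area [ 245  169   25   80 1392] [257.4612069  207.71336207] pred 255.38758787857225 212.15337240141045
rect mm -1.1543474197387695 -1.2683296203613281 18.071882247924805 64.330078125 1.2054048776626587
mean [-1.53089155 -3.13156744] nut angle 0.002763801717026419
```

The nut measures 0.003 rad from PCA and 0.02 rad from the rectangle fit, so the wings lie along the tube. Next I go back to the lever.

```bash
cat > lg.py <<'E'
import sys;from h import *
back,lev=map(float,sys.argv[1:3]);a=np.radians(28)-lev;R=RT(a)
show();go(L(.102*np.cos(a),0,.09+.102*np.sin(a))+R[:,2]*(grasp_offset-back),R)
E
python3 -c "
from h import *
p,R=state();go(L(.14,0,.28),R);go(L(.16,0,.27),RT(0))"
```

```text
t total (tool ax) [ 2.000e-04 -2.111e-01  5.130e-02] t if turned first [ 2.000e-04 -2.111e-01  5.130e-02] w [0. 0. 0.]
t total (tool ax) [ 0.0003 -0.2243  0.0694] t if turned first [ 0.231  -0.0007 -0.042 ] w [-0.3789 -0.3731 -1.5337]
```

jog_arm(
  moves=[
    {"tx": 0,"ty": 0,"tz": -0.04,"wx": 0,"wy": 0,"wz": 0,"gripper": 0.3},
    {"tx": 0,"ty": -0.045,"tz": 0.01,"wx": 0,"wy": 0,"wz": 0,"gripper": 0.3},
    {"tx": 0,"ty": -0.045,"tz": 0.01,"wx": 0,"wy": 0,"wz": 0,"gripper": 0.3},
    {"tx": 0,"ty": -0.045,"tz": 0.015,"wx": 0,"wy": 0,"wz": 0,"gripper": 0.3},
    {"tx": 0,"ty": -0.045,"tz": 0.015,"wx": 0,"wy": 0,"wz": 0,"gripper": 0.3},
  ],
)

```text
t: 16.12
ee_pos: [0.6358, -0.0469, 0.3002]
tcp_rot: [0.768, -0.595, 0.144, -0.188]
wrist_force: [0.3, -0.7, -0.1]
width: 0.649
```

jog_arm(
  moves=[
    {"tx": 0,"ty": 0,"tz": 0,"wx": -0.038,"wy": -0.037,"wz": -0.153,"gripper": 0.3},
    {"tx": 0,"ty": 0,"tz": 0,"wx": -0.038,"wy": -0.037,"wz": -0.153,"gripper": 0.3},
    {"tx": 0,"ty": 0,"tz": 0,"wx": -0.038,"wy": -0.037,"wz": -0.153,"gripper": 0.3},
    {"tx": 0,"ty": 0,"tz": 0,"wx": -0.038,"wy": -0.037,"wz": -0.153,"gripper": 0.3},
    {"tx": 0,"ty": 0,"tz": 0,"wx": -0.038,"wy": -0.037,"wz": -0.153,"gripper": 0.3},
  ],
)

```text
t: 16.75
ee_pos: [0.6343, -0.0476, 0.2996]
tcp_rot: [0.958, -0.256, 0.078, -0.102]
wrist_force: [-0.8, 0.2, 0.4]
width: 0.648
```

jog_arm(
  moves=[
    {"tx": 0,"ty": 0,"tz": 0,"wx": -0.038,"wy": -0.037,"wz": -0.153,"gripper": 0.3},
    {"tx": 0,"ty": 0,"tz": 0,"wx": -0.038,"wy": -0.037,"wz": -0.153,"gripper": 0.3},
    {"tx": 0,"ty": 0,"tz": 0,"wx": -0.038,"wy": -0.037,"wz": -0.153,"gripper": 0.3},
    {"tx": 0,"ty": 0,"tz": 0,"wx": -0.038,"wy": -0.037,"wz": -0.153,"gripper": 0.3},
    {"tx": 0,"ty": 0,"tz": 0,"wx": -0.038,"wy": -0.037,"wz": -0.153,"gripper": 0.3},
  ],
)

```text
t: 17.38
ee_pos: [0.6344, -0.0474, 0.2994]
tcp_rot: [0.992, 0.124, -0.001, 0.001]
wrist_force: [0.4, -0.4, 0.1]
width: 0.646
```

```bash
python3 lg.py 0.09 .95; python3 -c "
from h import *
print(get_state()['joint_positions'].round(2))"
```

```text
t 17.375 tcp leg [0.0944 0.0007 0.2994] grasp leg [0.0945 0.0007 0.3181] z leg [-0.002 -0.001 -1.   ] y leg [ 0.002 -1.     0.001] F [ 0.4 -0.4  0.1] w 0.646
t total (tool ax) [0.029  0.0005 0.1909] t if turned first [0.1107 0.0007 0.1583] w [ 0.0015 -0.4596  0.0019]
[ 0.04  0.47 -0.06  1.44  0.03  1.24 -1.35]
```

jog_arm(
  moves=[
    {"tx": 0.006,"ty": 0,"tz": 0.038,"wx": 0,"wy": 0,"wz": 0,"gripper": 0.3},
    {"tx": 0.006,"ty": 0,"tz": 0.038,"wx": 0,"wy": 0,"wz": 0,"gripper": 0.3},
    {"tx": 0.006,"ty": 0,"tz": 0.038,"wx": 0,"wy": 0,"wz": 0,"gripper": 0.3},
    {"tx": 0.006,"ty": 0,"tz": 0.038,"wx": 0,"wy": 0,"wz": 0,"gripper": 0.3},
    {"tx": 0.005,"ty": 0,"tz": 0.038,"wx": 0,"wy": 0,"wz": 0,"gripper": 0.3},
  ],
)

```text
t: 18.0
ee_pos: [0.6626, -0.0404, 0.1083]
tcp_rot: [0.993, 0.121, -0.0, -0.0]
wrist_force: [0.0, 0.1, -0.4]
width: 0.651
```

jog_arm(
  moves=[
    {"tx": 0,"ty": 0,"tz": 0,"wx": 0,"wy": -0.115,"wz": 0,"gripper": 0.3},
    {"tx": 0,"ty": 0,"tz": 0,"wx": 0,"wy": -0.115,"wz": 0,"gripper": 0.3},
    {"tx": 0,"ty": 0,"tz": 0,"wx": 0,"wy": -0.115,"wz": 0,"gripper": 0.3},
    {"tx": 0,"ty": 0,"tz": 0,"wx": 0,"wy": -0.115,"wz": 0,"gripper": 0.3},
    {"tx": 0,"ty": 0,"tz": 0,"wx": 0,"wy": 0,"wz": 0,"gripper": 0.3},
  ],
)

```text
t: 18.62
ee_pos: [0.6626, -0.0395, 0.1067]
tcp_rot: [0.966, 0.119, -0.228, 0.027]
wrist_force: [0.2, 0.8, 0.3]
width: 0.651
```

```bash
python3 lg.py 0.004 .95
```

```text
t 18.625 tcp leg [0.1236 0.0015 0.1067] grasp leg [0.132  0.0015 0.1235] z leg [-0.447  0.002 -0.895] y leg [-0.002 -1.    -0.001] F [0.2 0.8 0.3] w 0.651
t total (tool ax) [-0.0011  0.0017  0.0847] t if turned first [-0.0013  0.0015  0.0847] w [-0.002   0.0016 -0.0009]
```

jog_arm(
  moves=[
    {"tx": 0,"ty": 0.001,"tz": 0.02,"wx": 0,"wy": 0,"wz": 0,"gripper": 0.3},
    {"tx": 0,"ty": 0,"tz": 0.025,"wx": 0,"wy": 0,"wz": 0,"gripper": 0.3},
    {"tx": 0,"ty": 0,"tz": 0.025,"wx": 0,"wy": 0,"wz": 0,"gripper": 0.3},
    {"tx": 0,"ty": 0,"tz": 0.015,"wx": 0,"wy": 0,"wz": 0,"gripper": 0.3},
    {"tx": 0,"ty": 0,"tz": 0,"wx": 0,"wy": 0,"wz": 0,"gripper": 0.3},
  ],
)

```text
t: 19.25
ee_pos: [0.6254, -0.0514, 0.0338]
tcp_rot: [0.967, 0.117, -0.226, 0.028]
wrist_force: [0.1, -0.5, 0.7]
width: 0.649
```

jog_arm(
  grip_force=30,
  moves=[
    {"tx": 0,"ty": 0,"tz": 0,"wx": 0,"wy": 0,"wz": 0,"gripper": -1},
    {"tx": 0,"ty": 0,"tz": 0,"wx": 0,"wy": 0,"wz": 0,"gripper": -1},
    {"tx": 0,"ty": 0,"tz": 0,"wx": 0,"wy": 0,"wz": 0,"gripper": -1},
    {"tx": 0,"ty": 0,"tz": 0,"wx": 0,"wy": 0,"wz": 0,"gripper": -1},
    {"tx": 0,"ty": 0,"tz": 0,"wx": 0,"wy": 0,"wz": 0,"gripper": -1},
  ],
)

```text
t: 19.88
ee_pos: [0.6269, -0.0499, 0.035]
tcp_rot: [0.967, 0.118, -0.225, 0.028]
wrist_force: [0.5, 3.9, 5.5]
width: 0.27
```

```bash
python3 arc.py -.12
```

```text
t 19.875 tcp leg [0.0866 0.0001 0.035 ] grasp leg [0.0948 0.0001 0.0517] z leg [-0.442  0.001 -0.897] y leg [-0.003 -1.     0.   ] F [0.5 3.9 5.5] w 0.27
d [ 0.102  -0.0003  0.0111]
wy 0.12 t [ 0.0006  0.     -0.0123]
```

jog_arm(
  moves=[
    {"tx": 0.0005,"ty": 0,"tz": -0.012,"wx": 0,"wy": 0.12,"wz": 0,"gripper": -1},
    {"tx": 0.0005,"ty": 0,"tz": -0.012,"wx": 0,"wy": 0.12,"wz": 0,"gripper": -1},
    {"tx": 0.0005,"ty": 0,"tz": -0.012,"wx": 0,"wy": 0.12,"wz": 0,"gripper": -1},
    {"tx": 0.0005,"ty": 0,"tz": -0.012,"wx": 0,"wy": 0.12,"wz": 0,"gripper": -1},
    {"tx": 0,"ty": 0,"tz": 0,"wx": 0,"wy": 0,"wz": 0,"gripper": -1},
  ],
)

```text
t: 20.5
ee_pos: [0.6423, -0.046, 0.0818]
tcp_rot: [0.993, 0.121, 0.014, -0.001]
wrist_force: [3.3, 5.6, -0.6]
width: 0.273
```

```bash
python3 arc.py -.12
```

```text
t 20.5 tcp leg [1.023e-01 1.000e-04 8.180e-02] grasp leg [1.018e-01 1.000e-04 1.005e-01] z leg [ 0.028 -0.001 -1.   ] y leg [-0.003 -1.     0.001] F [ 3.3  5.6 -0.6] w 0.273
d [ 0.1021 -0.0004  0.0111]
wy 0.12 t [ 0.0006  0.     -0.0123]
```

jog_arm(
  moves=[
    {"tx": 0.0005,"ty": 0,"tz": -0.012,"wx": 0,"wy": 0.12,"wz": 0,"gripper": -1},
    {"tx": 0.0005,"ty": 0,"tz": -0.012,"wx": 0,"wy": 0.12,"wz": 0,"gripper": -1},
    {"tx": 0.0005,"ty": 0,"tz": -0.012,"wx": 0,"wy": 0.12,"wz": 0,"gripper": -1},
    {"tx": 0.0005,"ty": 0,"tz": -0.01,"wx": 0,"wy": 0.1,"wz": 0,"gripper": -1},
    {"tx": 0,"ty": 0,"tz": 0,"wx": 0,"wy": 0,"wz": 0,"gripper": -1},
  ],
)

```text
t: 21.12
ee_pos: [0.6391, -0.0472, 0.1179]
tcp_rot: [0.972, 0.12, 0.201, -0.02]
wrist_force: [11.8, 21.1, 12.2]
width: 0.27
```

```bash
python3 arc.py -.12
```

```text
t 21.125 tcp leg [ 0.099  -0.0003  0.1179] grasp leg [ 9.160e-02 -1.000e-04  1.351e-01] z leg [ 0.395 -0.01  -0.919] y leg [-0.001 -1.     0.01 ] F [11.8 21.1 12.2] w 0.27
d [0.102  0.0005 0.0134]
wy 0.12 t [ 0.0009  0.     -0.0123]
```

```bash
python3 -c "
from h import *
s=get_state();print(s['joint_positions'].round(2),s['torque'],s['tau'].round(1))";python3 look.py w7
```

```text
[ 0.28  0.53 -0.32  2.04  0.28  0.21 -1.55] [ 4.39863191 -2.54495342  1.22653328] [ 14.6 -56.8  10.   -9.2   4.4   4.   -2.5]
t 21.125 tcp leg [ 0.099  -0.0003  0.1179] grasp leg [ 9.160e-02 -1.000e-04  1.351e-01] z leg [ 0.395 -0.01  -0.919] y leg [-0.001 -1.     0.01 ] F [11.8 21.1 12.2] w 0.27
[ 0.28  0.53 -0.32  2.04  0.28  0.21 -1.55]
piv [382. 580.]
grip [382. 402.]
tip [383. 330.]
nut [385. 913.]
```

View pics/w7.png

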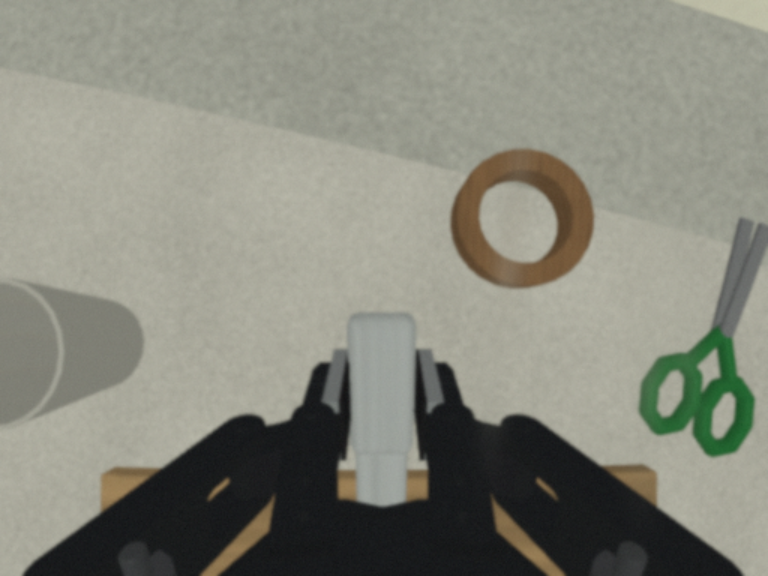

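The lever is held at roughly 0.03–0.08 rad from closed, with all bystanders in place. Joint 6 is near its limit, so the tilt lags and side force builds. I'll relieve that sideways and finish by lifting without turning.

jog_arm(
  moves=[
    {"tx": 0,"ty": -0.001,"tz": -0.001,"wx": 0,"wy": 0,"wz": 0,"gripper": -1},
    {"tx": 0,"ty": -0.001,"tz": -0.002,"wx": 0,"wy": 0,"wz": 0,"gripper": -1},
    {"tx": 0,"ty": 0,"tz": -0.001,"wx": 0,"wy": 0,"wz": 0,"gripper": -1},
    {"tx": 0,"ty": 0,"tz": 0,"wx": 0,"wy": 0,"wz": 0,"gripper": -1},
  ],
)

```text
t: 21.68
ee_pos: [0.6376, -0.0475, 0.121]
tcp_rot: [0.972, 0.119, 0.2, -0.019]
wrist_force: [15.3, 14.7, 6.4]
width: 0.273
```

```bash
python3 arc.py -.12;python3 -c "
from h import *
s=get_state();print(s['joint_positions'].round(2),s['torque'])"
```

```text
t 21.675 tcp leg [ 0.0975 -0.0002  0.121 ] grasp leg [0.0901 0.     0.1382] z leg [ 0.393 -0.012 -0.919] y leg [-0.004 -1.     0.011] F [15.3 14.7  6.4] w 0.273
d [0.1018 0.0002 0.0098]
wy 0.12 t [ 0.0004  0.     -0.0123]
[ 0.28  0.52 -0.32  2.04  0.27  0.22 -1.55] [ 3.04649604 -3.25544629  0.78695072]
```

jog_arm(
  moves=[
    {"tx": 0.001,"ty": -0.001,"tz": -0.001,"wx": 0,"wy": 0,"wz": 0,"gripper": -1},
    {"tx": 0.001,"ty": 0,"tz": -0.002,"wx": 0,"wy": 0,"wz": 0,"gripper": -1},
    {"tx": 0,"ty": 0,"tz": -0.001,"wx": 0,"wy": 0,"wz": 0,"gripper": -1},
    {"tx": 0,"ty": 0,"tz": 0,"wx": 0,"wy": 0,"wz": 0,"gripper": -1},
  ],
)

```text
t: 22.18
ee_pos: [0.6354, -0.048, 0.124]
tcp_rot: [0.973, 0.119, 0.198, -0.018]
wrist_force: [10.5, 11.2, 2.4]
width: 0.272
```

```bash
python3 arc.py -.12;python3 -c "
from h import *
s=get_state();print(s['joint_positions'].round(2),s['torque'])"
```

```text
t 22.175 tcp leg [ 0.0952 -0.0002  0.124 ] grasp leg [8.800e-02 1.000e-04 1.412e-01] z leg [ 0.389 -0.013 -0.921] y leg [-0.005 -1.     0.011] F [10.5 11.2  2.4] w 0.272
d [0.101  0.     0.0057]
wy 0.12 t [-0.      0.     -0.0121]
[ 0.28  0.51 -0.32  2.04  0.27  0.23 -1.55] [ 2.2194581  -2.24267017  0.66624177]
```

jog_arm(
  moves=[
    {"tx": 0.001,"ty": -0.001,"tz": -0.002,"wx": 0,"wy": 0,"wz": 0,"gripper": -1},
    {"tx": 0,"ty": 0,"tz": -0.002,"wx": 0,"wy": 0,"wz": 0,"gripper": -1},
    {"tx": 0,"ty": 0,"tz": -0.002,"wx": 0,"wy": 0,"wz": 0,"gripper": -1},
    {"tx": 0,"ty": 0,"tz": 0,"wx": 0,"wy": 0,"wz": 0,"gripper": -1},
  ],
)

```text
t: 22.68
ee_pos: [0.6323, -0.0487, 0.1282]
tcp_rot: [0.973, 0.118, 0.196, -0.018]
wrist_force: [13.6, 7.7, -7.1]
width: 0.269
```

```bash
python3 arc.py -.12
```

```text
t 22.675 tcp leg [ 9.210e-02 -1.000e-04  1.282e-01] grasp leg [0.0849 0.0002 0.1455] z leg [ 0.385 -0.013 -0.923] y leg [-0.007 -1.     0.011] F [13.6  7.7 -7.1] w 0.269
d [ 0.0997 -0.0001  0.0002]
wy 0.12 t [-0.0007  0.     -0.0119]
```

jog_arm(
  moves=[
    {"tx": 0.001,"ty": 0,"tz": -0.002,"wx": 0,"wy": 0,"wz": 0,"gripper": -1},
    {"tx": 0,"ty": 0,"tz": 0,"wx": 0,"wy": 0,"wz": 0,"gripper": -1},
  ],
)

```text
t: 22.92
ee_pos: [0.6317, -0.0488, 0.1288]
tcp_rot: [0.974, 0.118, 0.194, -0.018]
wrist_force: [20.0, 8.0, -21.4]
width: 0.27
```

```bash
python3 arc.py -.12; python3 look.py w8
```

```text
t 22.925 tcp leg [0.0914 0.     0.1288] grasp leg [0.0843 0.0002 0.1461] z leg [ 0.382 -0.012 -0.924] y leg [-0.007 -1.     0.01 ] F [ 20.    8.  -21.4] w 0.27
d [ 0.0993 -0.0002 -0.0009]
wy 0.12 t [-0.0008  0.     -0.0119]
t 22.925 tcp leg [0.0914 0.     0.1288] grasp leg [0.0843 0.0002 0.1461] z leg [ 0.382 -0.012 -0.924] y leg [-0.007 -1.     0.01 ] F [ 20.    8.  -21.4] w 0.27
[ 0.29  0.5  -0.33  2.03  0.27  0.25 -1.54]
piv [383. 548.]
grip [383. 375.]
tip [383. 307.]
nut [388. 852.]
```

View pics/w8.png

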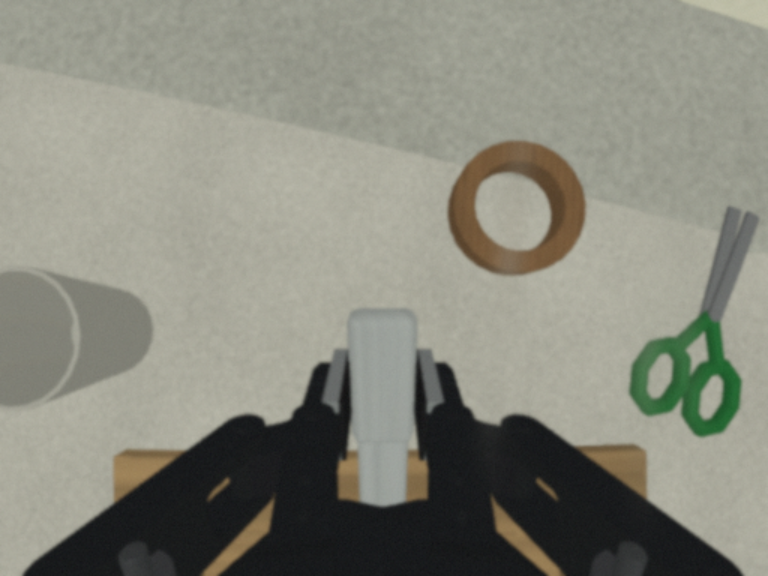

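The push against the lever jumped to about 29 N along its normal with almost no motion, and the tip is at row 309 against the predicted 307 for closed. It is at the closed stop, so I'll release and rise straight up.

jog_arm(
  moves=[
    {"tx": 0,"ty": 0,"tz": 0,"wx": 0,"wy": 0,"wz": 0,"gripper": 0.3},
    {"tx": 0,"ty": 0,"tz": 0,"wx": 0,"wy": 0,"wz": 0,"gripper": 0.3},
    {"tx": 0,"ty": 0,"tz": 0,"wx": 0,"wy": 0,"wz": 0,"gripper": 0.3},
    {"tx": 0.008,"ty": 0,"tz": -0.018,"wx": 0,"wy": 0,"wz": 0,"gripper": 0.3},
    {"tx": 0.012,"ty": 0,"tz": -0.03,"wx": 0,"wy": 0,"wz": 0,"gripper": 0.3},
  ],
)

```text
t: 23.6
ee_pos: [0.6276, -0.0507, 0.18]
tcp_rot: [0.975, 0.117, 0.19, -0.017]
wrist_force: [1.1, -0.3, -0.5]
width: 0.645
```

jog_arm(
  moves=[
    {"tx": 0.016,"ty": 0,"tz": -0.036,"wx": 0,"wy": 0,"wz": 0,"gripper": 0.3},
    {"tx": 0.016,"ty": 0,"tz": -0.036,"wx": 0,"wy": 0,"wz": 0,"gripper": 0.3},
    {"tx": 0.016,"ty": 0,"tz": -0.036,"wx": 0,"wy": 0,"wz": 0,"gripper": 0.3},
    {"tx": 0.008,"ty": 0,"tz": -0.018,"wx": 0,"wy": 0,"wz": 0,"gripper": 0.3},
    {"tx": 0,"ty": 0,"tz": 0,"wx": 0,"wy": 0,"wz": 0,"gripper": 0.3},
  ],
)

```text
t: 24.22
ee_pos: [0.6329, -0.0481, 0.3199]
tcp_rot: [0.974, 0.117, 0.193, -0.016]
wrist_force: [-0.5, -0.8, -0.0]
width: 0.648
```

```bash
python3 -c "
from h import *
show();go(L(-.11,0,.30),RT(0))"; python3 look.py w9
```

```text
t 24.225 tcp leg [9.270e-02 3.000e-04 3.199e-01] grasp leg [0.0856 0.0006 0.3372] z leg [ 0.38  -0.016 -0.925] y leg [-0.01  -1.     0.013] F [-0.5 -0.8 -0. ] w 0.648
t total (tool ax) [-0.1951  0.0021 -0.0586] t if turned first [-0.2027  0.0003  0.0199] w [ 0.0148 -0.3894 -0.0075]
t 24.225 tcp leg [9.270e-02 3.000e-04 3.199e-01] grasp leg [0.0856 0.0006 0.3372] z leg [ 0.38  -0.016 -0.925] y leg [-0.01  -1.     0.013] F [-0.5 -0.8 -0. ] w 0.648
[ 0.44  0.29 -0.51  1.77  0.11  0.73 -1.42]
piv [380. 433.]
grip [380. 340.]
tip [380. 310.]
nut [382. 532.]
```

Run:
```python
from h import *
D=np.load("w9.npy",allow_pickle=True).item();out=[]
for n,c,s in (("w",D["c"],D["s"]),("scene",read_camera("scene"),None),("top",read_camera("top"),None)):
    im=c["image"][:,:,::-1];w=48 if n!="w" else 90
    for lam in (0,.1,.95):
        a=np.radians(28)-lam;print(n,lam,"tip",proj(c,L(.13*np.cos(a),0,.09+.13*np.sin(a)),s).round(1),"grip",proj(c,L(.102*np.cos(a),0,.09+.102*np.sin(a)),s).round(1))
    u,v=proj(c,L(.04,0,.14),s).astype(int)
    x,y=u-w,max(v-w,0);print("crop",n,x,y,400/(2*w));out.append(cv2.resize(im[y:y+2*w,x:x+2*w],(400,400),interpolation=cv2.INTER_CUBIC) if n!="w" else None)
cv2.imwrite("pics/fin.png",np.hstack(out[1:]))
```

```text
w 0 tip [253.1 206.9] grip [253.3 226.9]
w 0.1 tip [253.  202.4] grip [253.2 222.9]
w 0.95 tip [252.6 205.8] grip [252.8 221.7]
crop w 163 178 2.2222222222222223
scene 0 tip [240.7 168.8] grip [242.2 163.5]
scene 0.1 tip [240.7 174.5] grip [242.2 167.8]
scene 0.95 tip [242.9 201.8] grip [243.8 189.6]
crop scene 196 96 4.166666666666667
top 0 tip [272.2 190.6] grip [274.7 200.8]
top 0.1 tip [271.4 189. ] grip [274.  199.4]
top 0.95 tip [269.9 195.1] grip [272.7 203.6]
crop top 232 172 4.166666666666667
```

View pics/w9.png

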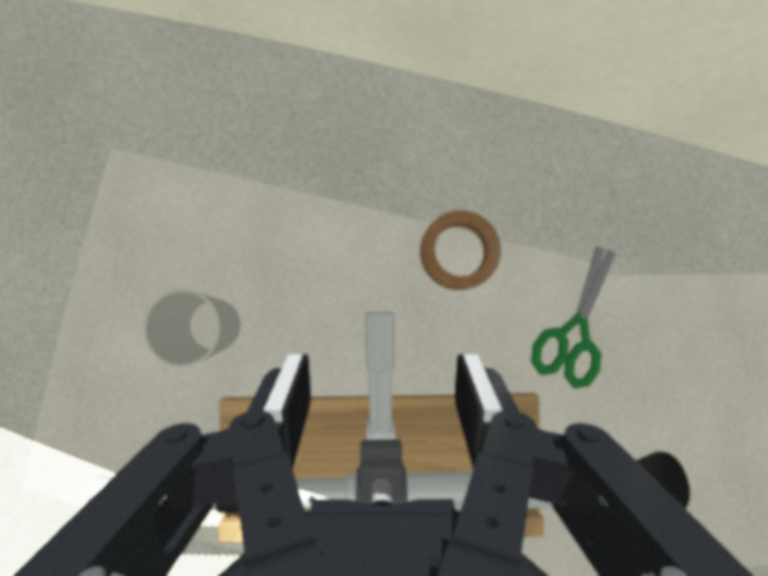

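View pics/fin.png

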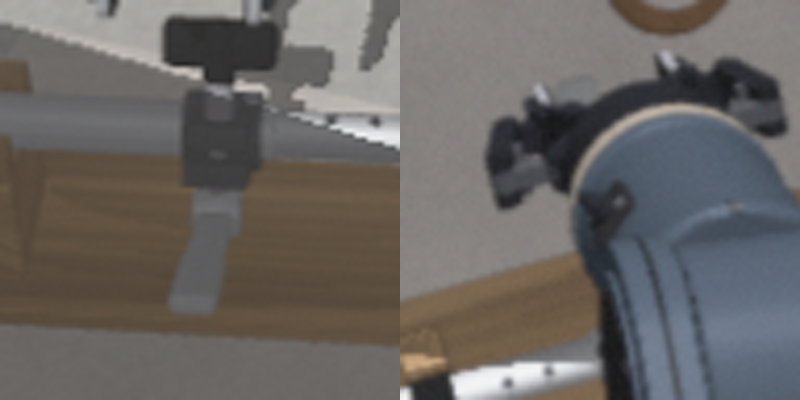

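The scene view puts the lever tip at about (242,169), against predictions of (240.7,168.8) closed and (240.7,174.5) at 0.1 rad, so the lever is closed. The nut's wings lie parallel to the tube. The arm is clear, and the bystanders are where they were.

```bash
python3 -c "
from station import *
print(job_done(), get_state()['t'])"
```

```text
the job is handed in; nothing more can be done
the job is handed in; nothing more can be done
```

The clamp job is done and handed in at about 24 s of the 72 s allowed. I opened the lever to its stop, turned the wing nut until its wings lay along the tube, then closed the lever to its stop and let go.

- **Lever open:** it stopped against about 34 N, with the tool's tilt matching the stated 0.95 rad.
- **Wing nut:** I gripped it at 25 N and turned it about 1.27 rad clockwise, less than half a turn. Afterwards one image fit put it at 0.003 rad from the tube and another at about 0.02 rad. The two fits had disagreed by about 0.1 rad on where it started (-1.20 to -1.34).
- **Lever closed:** at the end of the swing the push rose to about 29 N with almost no movement. In the scene camera the tip was within about 1–2 pixels of the predicted closed position.
- **Bystanders:** the cup, scissors and tape showed no visible change in the pictures. The arm ended clear of everything, with wrist force near zero.

Some things did not go smoothly:
- **First moves refused:** every row had to list all its keys.
- **Lever grip:** the first grip was about 15 mm too shallow, so I took hold again deeper.
- **Joint limits:** joints 5 and 6 came right up to their limits at the nut. Joint 6 did again near the closed lever, where up to about 27 N of mostly sideways force built up. I eased it and finished by lifting straight.

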